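Load the cupboard door and try its roller catch

TASK

The catch of the little spice cupboard has just been readjusted. Stand the spice jar with the pale lid upright in the rack on the inside of the open door, then try the catch: push the door gently until it snaps fully home, without forcing it hard against its stop, then pull it back through the catch and leave it standing wide open, with the jar still upright in the rack. Leave the other two spice jars where they are.

Things in the scene. Friction and masses are not known exactly. Their poses are not given: they have to be found in the camera images.
- jar_centre (a point): centre (half-way up) of the spice jar to put away: clear glass, pale lid, 44 mm across, 109 mm tall, 0.11 kg, upright on the worktop; its z axis is the jar's axis. It starts in one of three places in a row, the other two jars in the others
- dark_jar: spice jar with black lid and dark blue label, 41 mm across, 105 mm tall; origin at the centre of its underside. Not to be disturbed
- brown_jar: spice jar with dark brown lid and brown label, 44 mm across, 96 mm tall; origin at the centre of its underside. Not to be disturbed
- cupboard: wooden cupboard fixed on the worktop, 260 mm wide (y), 130 deep (x), 182 tall, open in front; origin at the centre of its underside, x axis from its front to its back, y to its left (hinge) side. The white door (226 wide, 15 thick, top edge 167 above the worktop) is set in between the side walls and swings out towards the robot
- door_hinge (a point): point on the door's upright hinge axis, 150 mm above the worktop, at the left end of the cupboard's front (fixed to the cupboard)
- door (a joint): angle of the door, grows as it opens, 0 = square with the cupboard's front, at most 1.75. The reading at which the catch holds it home cannot be known beforehand: anywhere between about -0.05 and +0.05. Clear of the catch the door swings freely with a little damping and stays where it is left
- handle (a point): middle of the level bar of the steel handle, cranked upward before the door's outer face: 10 mm thick, 70 mm long along y, 178 mm above the worktop, 165 mm from the hinge, 39 mm clear of the door; can be gripped across from above, or pushed. Turns with the door: x points from the bar into the door's face, y along the door towards the hinge. Bar's centre line 52 mm before the plane of the hinge axis
- rack (a point): centre of the floor of the small wooden rack on the door's inner face, 55 mm above the worktop, turning with the door: x points away from the door's inner face, y towards the hinge. Inside 64 mm along y and 56 mm along x, walls 28 mm high, the door itself as the fourth wall; open above
- door_stop: grey block with a sprung rubber stop inside the cupboard, on the wall opposite the hinge, 90 mm above the worktop, 200 mm from the hinge. A pad on the door meets it when the door is home; held there by the catch it presses with about 6 N; pushed on, the stop resists with about 8 N per mm. The door must not press on it with more than 14 N
- roller_catch (a point): point between the two upright sprung rollers inside the cupboard, opposite the hinge, 200 mm from it; a steel tongue on the door passes between them. Closing, the tongue meets them about 13 mm (0.065 rad) before home, and they push back with up to about 9 N at the handle; about 5 mm before home they let go and draw the door in. Reopening takes about 7 N at the handle
Not all that is in view belongs to the job. Leave any green look-alike of the part that bears jar_centre alone.

How it is judged:
On the way, in this order (a step that is already met when the one before it is completed fails the run):
1. the pale-lidded jar stands in the door's rack, let go (x of jar_centre in the frame of rack between -0.012 and 0.012 m and y of jar_centre in the frame of rack between -0.016 and 0.016 m and z of jar_centre in the frame of rack below 0.06 m and angle between jar_centre's own z axis and vertical below 0.15 rad and contact force between the fingers and jar below 0.1 N), for 0.2 s.
2. the door has snapped home: its strike is held against the stop (contact force between anything else and door_stop above 2 N and value of joint door below 0.08 rad), for 0.2 s.
At the end, for the whole second after the job is handed in: the door stands still, open by more than 0.6 rad, and the pale-lidded jar stands upright (within 0.15 rad) on the floor of its rack (value of joint door above 0.6 rad and velocity of joint door between -0.05 and 0.05 rad/s and x of jar_centre in the frame of rack between -0.012 and 0.012 m and y of jar_centre in the frame of rack between -0.016 and 0.016 m and z of jar_centre in the frame of rack below 0.06 m and angle between jar_centre's own z axis and vertical below 0.15 rad); the robot touches nothing.
It fails at once if the door is forced against its stop with more than 14 N (contact force between anything else and door_stop above 14 N).
It fails at once if one of the other two spice jars is moved by more than 25 mm (distance of any of dark_jar, brown_jar from where it was at the start of the episode above 0.025 m).
It fails at once if the pale-lidded jar is tipped over (angle between jar_centre's own z axis and vertical above 0.6 rad).
It also fails if it takes over 67 s, if anything falls off the work surface, if the arm or the gripper's body presses on something with over 40 N, if the wrist force passes 120 N, or if a joint passes its speed limit or range.

ROBOT

A 6-joint arm with a two-finger parallel gripper is mounted at the origin on a cart in front of the work surface, level with it; the furniture and walls round the work are solid. World frame = base frame: x ahead of the robot, y to its left, z up, the work surface at z = 0. Lengths are in m, angles in rad, forces in N, time in s.
With the tool pointing down it reaches from about 0.3 to 0.95 m from the base axis. Payload 3.1 kg.
Tool frame: the origin (TCP) lies at the very end of the fingers, on their centre line; the grasp point (between the pads) lies 19 mm behind it (bot.pinch_z is the distance from the TCP to the grasp point, in m); z points along the fingers, y is the direction in which the jaws open and shut (so a half turn about z gives the same grasp; the last joint's range is limited). The gripper opens to 85 mm and grips with 20 to 120 N. Pads are 22 mm wide; open, the fingers measure 114 mm over their backs; the gripper's body (76 mm by 85 mm) begins 54 mm behind the grasp point. The pads swing forward as they close: fully open they stand 13 mm farther back than shut.
Start: joints at [1.213, 0.308, 1.634, -0, 1.2, -0.07], TCP at [0.177, 0.599, 0.231] pointing down, gripper open.
Joint ranges: [-3.06, 3.06], [-0.79, 1.96], [0.05, 2.63], [-1.19, 4.34], [0.05, 2.64], [-2.94, 2.94]. Speed limits (rad/s): [2.79, 2.79, 3.14, 3.14, 3.14, 3.14].

INTERFACE

Orientations are given as a rotation vector (axis times angle).
In Python, from workcell import bot gives the robot as it stands.
- The arm moves only by the tool step_arm, never from a script. Its argument "steps" is a list of rows, each a list of 3 entries, a list of its own where there are three numbers: the gripper's target within -1 to 1 (fully open at 1, half-way at 0, shut at -1), then the shift along the tool's x, y, z in m, then the turn about the tool's z in degrees. A call has 1 to 12 rows; each row shifts and turns the commanded pose from where the row before left it, along the tool's axes as they then stand; what a row does not reach is not made up. A row lasts 1/10 s, in which the tool goes at most 50 mm and 8.59 degrees, less where a joint would pass 70% of its speed; a pose out of reach is approached as far as the arm can. A call is refused whole if a number of a shift passes 0.05 or a number of a turn 8.59, either way. A call with a gripper value outside its range is refused whole. The fingers move at their own pace and stop on an object; the grip force is fixed at half the most. Time passes only in rows, so rows that do not move let the fingers close. It gives the time, the measured TCP pose, the force and the opening at its end, in the units of the state.
- bot.observe(): the state, without advancing time (a new reading comes with each control period).
- bot.get_image(name): name is "scene" or "top"; returns the picture (384x512x3 uint8, red, green, blue); there is no depth.
- bot.camera_params(name): a dict with "fx", "fy", "cx", "cy" (pixels), "view" (4x4, takes a point from world to camera coordinates). Camera axes: x right, y down, z forward; pixel columns grow to the right and rows downward; lengths in m; the calibration is good to about 2 mm. A picture is of the moment at which its call begins. camera_params takes no time and is no camera call.
- bot.job_done(): hands the job in, once; it reports no verdict.
The state is a dict: "t": time; "joints": joint angles; "joint_velocities": joint speeds; "effort": joint torques, N m; "tool_pos": TCP position; "eef_rot": TCP orientation; "force": force on the tool from outside, world axes, zero at the start; "torque": the same for the moment, N m; "finger_gap": finger opening in m.
Only numpy, scipy, OpenCV 4.12 (cv2) and the standard library are available. Lean on these libraries where they do the work, as an engineer would, in place of code of your own. Each camera call takes 0.05 s, during which the arm holds its last target. There are 200 camera calls.

## Working session

There is one attempt and no reset: what is moved stays moved. The work goes in short steps, Python scripts to look and compute and a tool call to move; the robot and the scene stay as the last step left them, time stands still between calls to the robot, and variables do not carry over. Pictures are saved under pics/ and viewed, about 8 in all and at most 12, crops included, and the job is handed in when it is done.

Besides the shell and the picture viewer there is one more tool, called after "Emit:" as name(argument=value, ...), one argument or row to a line, values as JSON. step_arm: Moves the arm, as the interface text tells. Its arguments: {"type":"object","properties":{"steps":{"type":"array"}},"required":["steps"]}

```bash
mkdir -p pics; cat > h.py <<'E'
import numpy as np, cv2
from workcell import bot
from scipy.spatial.transform import Rotation as R
def grab(n,f):
    im=bot.get_image(n); cv2.imwrite(f,im[:,:,::-1]); return im
def ray(n,u,v):
    p=bot.camera_params(n); M=np.array(p['view']); Rm=M[:3,:3]; c=-Rm.T@M[:3,3]
    return c,Rm.T@np.array([(u-p['cx'])/p['fx'],(v-p['cy'])/p['fy'],1])
def onz(n,u,v,z):
    c,d=ray(n,u,v); return c+d*(z-c[2])/d[2]
def proj(n,P):
    p=bot.camera_params(n); q=np.array(p['view'])@np.append(P,1); return np.array([p['fx']*q[0]/q[2]+p['cx'],p['fy']*q[1]/q[2]+p['cy']])
E
python3 - <<'E'
from h import *
grab('top','pics/t0.png');grab('scene','pics/s0.png')
s=bot.observe();print(s)
for n in('top','scene'): print(ray(n,256,192))
print(bot.pinch_z)
E
```

```text
{'t': 0.1, 'joints': array([ 1.21330991e+00,  3.08983608e-01,  1.63507396e+00, -5.28968818e-05,
        1.19974917e+00, -6.96908238e-02]), 'joint_velocities': array([-5.37090445e-06, -2.33697839e-04, -3.87190910e-03,  4.52899370e-04,
       -1.47876486e-03, -5.06106297e-05]), 'effort': array([-6.45286054e-04, -4.16412985e+01, -2.77643627e+01, -1.28903275e-04,
        3.97971802e-03,  1.58438127e-05]), 'tool_pos': array([0.17716342, 0.5985568 , 0.23011405]), 'eef_rot': array([-0.45041918, -3.10870862,  0.00341479]), 'force': array([ 0.13681242,  0.14930415, -0.00378324]), 'torque': array([-0.00073966,  0.02393989,  0.00544414]), 'finger_gap': 0.08545585376164254}
(array([ 0.4080075 , -0.04014053,  1.04317975]), array([ 0.11606666,  0.00670426, -0.9934699 ]))
(array([0.29178198, 0.50571638, 1.04201356]), array([ 0.1694686 , -0.49200814, -0.85413594]))
0.0187
```

View pics/t0.png

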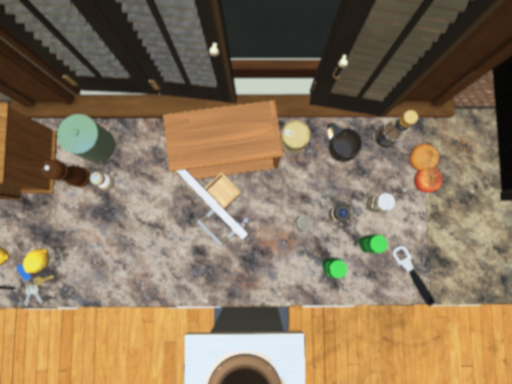

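View pics/s0.png

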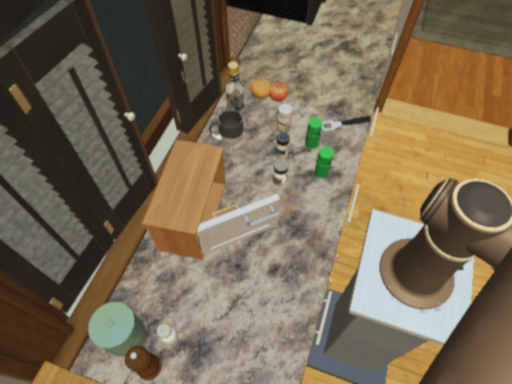

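Top view: the row of jars is at (303,223), (341,213) and (383,202). The green look-alikes are at (337,268) and (374,243), and a stray white-capped item is at (100,180). The door runs from (182,172) to (243,235), with its rack at (223,189). I'll enlarge the row to confirm which jar is which.

```bash
python3 - <<'E'
from h import *
a=cv2.imread('pics/t0.png');b=cv2.imread('pics/s0.png')
A=cv2.resize(a[160:250,160:410],None,fx=3.2,fy=3.2,interpolation=3)
B=cv2.resize(b[90:190,250:350],None,fx=3,fy=3,interpolation=3);C=cv2.resize(b[140:260,140:290],None,fx=2.5,fy=2.5,interpolation=3)
o=np.zeros((600,800,3),np.uint8);o[:288]=A;o[295:595,:300]=B;o[295:595,310:685]=C
cv2.imwrite('pics/c0.png',o)
print(onz('top',383,202,.109),onz('top',341,213,.105),onz('top',303,223,.096))
print(onz('top',182,172,.167),onz('top',243,235,.167))
for p in [(165,115),(275,101),(280,155),(169,168)]: print(p,onz('top',*p,.182))
E
```

```text
[ 0.49029469 -0.34970405  0.109     ] [ 0.46380731 -0.24500084  0.105     ] [ 0.4399132  -0.15092671  0.096     ]
[0.55844203 0.13855595 0.167     ] [ 0.41087614 -0.00380001  0.167     ]
(165, 115) [0.69080607 0.17717265 0.182     ]
(275, 101) [ 0.72389085 -0.08010826  0.182     ]
(280, 155) [ 0.59460656 -0.09036176  0.182     ]
(169, 168) [0.56533252 0.16546574 0.182     ]
```

View pics/c0.png

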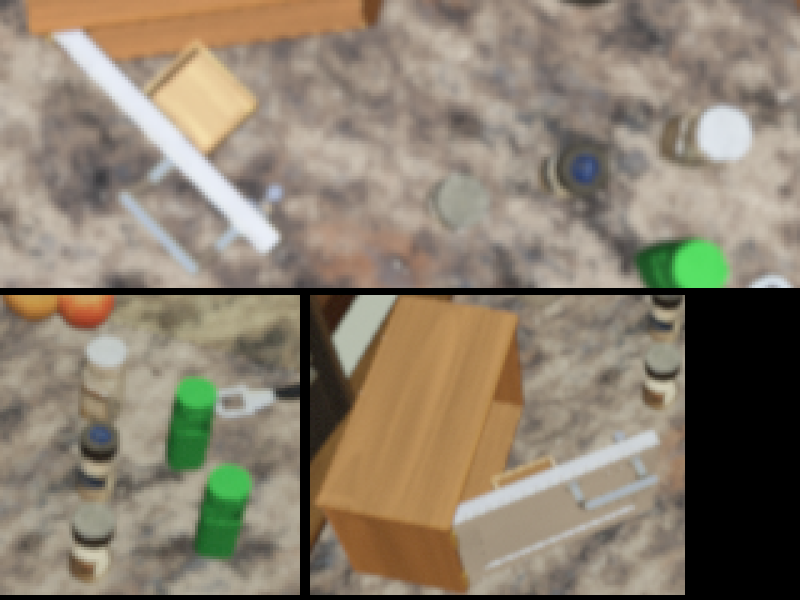

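The crop shows a clear-glass jar with a white lid at top (383,202): this is the target. The middle jar, with the blue label, is dark_jar; the one at (303,223), brown on its side, is brown_jar. The green cans are look-alikes. Next I measure the lid, door edge, rack and handle more precisely.

```bash
cat > meas.py <<'E'
from h import *
def door(f,roi=(150,270,160,275)):
    a=cv2.imread(f);y0,y1,x0,x1=roi
    hsv=cv2.cvtColor(a,cv2.COLOR_BGR2HSV);m=((hsv[...,2]>190)&(hsv[...,1]<40)).astype(np.uint8)
    z=np.zeros_like(m);z[y0:y1,x0:x1]=m[y0:y1,x0:x1]
    n,l,s,c=cv2.connectedComponentsWithStats(z);k=1+np.argmax(s[1:,4])
    pts=np.argwhere(l==k)[:,::-1].astype(np.float32);w=np.array([onz('top',u,v,.167)[:2] for u,v in pts])
    r=cv2.minAreaRect((w*1000).astype(np.float32));return r,cv2.boxPoints(r),s[k]
if __name__=='__main__':
    a=cv2.imread('pics/t0.png');hsv=cv2.cvtColor(a,cv2.COLOR_BGR2HSV)
    m=((hsv[...,2]>185)&(hsv[...,1]<40)).astype(np.uint8);z=0*m;z[185:220,360:400]=m[185:220,360:400]
    n,l,s,c=cv2.connectedComponentsWithStats(z);k=1+np.argmax(s[1:,4]);print('lid top',s[k],c[k],onz('top',*c[k],.109))
    r,b,s=door('pics/t0.png');print(r,b,s)
    b=cv2.imread('pics/s0.png');hs=cv2.cvtColor(b,cv2.COLOR_BGR2HSV);m=((hs[...,2]>175)&(hs[...,1]<35)).astype(np.uint8);z=0*m;z[95:120,270:300]=m[95:120,270:300]
    n,l,s,c=cv2.connectedComponentsWithStats(z);k=1+np.argmax(s[1:,4]);print('lid scene',s[k],c[k],onz('scene',*c[k],.107))
    f=lambda x,y:(160+(x+.5)/3.2-.5,160+(y+.5)/3.2-.5)
    for q in [(200,40),(257,103),(210,155)]: print('rack rim',onz('top',*f(*q),.083))
    for q in [(122,195),(193,270)]: print('bar end',onz('top',*f(*q),.183))
E
python3 meas.py
```

```text
lid top [360 193  40  27 510] [385.26078431 208.19215686] [ 0.47481971 -0.35471662  0.109     ]
((480.853271484375, 74.92092895507812), (219.9367218017578, 37.28636932373047), 44.298057556152344) [[389.1269    11.463242]
 [415.16736  -15.223221]
 [572.57965  138.37862 ]
 [546.5392   165.06508 ]] [177 169  70  70 796]
lid scene [279 103  18  12 129] [285.95348837 108.24806202] [ 0.49183409 -0.35821943  0.107     ]
rack rim [0.5719405  0.05290702 0.083     ]
rack rim [0.52081955 0.00726228 0.083     ]
rack rim [0.47946752 0.04457457 0.083     ]
bar end [0.44402265 0.09789542 0.183     ]
bar end [0.39095022 0.04742291 0.183     ]
```

Emit:
step_arm(
  steps=[
    [1,[0,0,0],7.4],
    [1,[0,0,0],7.4],
    [1,[0,0,0],7.4],
    [1,[0,0,0],7.3],
    [1,[-0.041,-0.02,0],0],
    [1,[-0.041,-0.02,0],0],
    [1,[-0.041,-0.02,0],0],
    [1,[-0.041,-0.02,0],0],
    [1,[-0.041,-0.02,0],0],
    [1,[-0.041,-0.02,0],0],
    [1,[-0.041,-0.02,0],0],
    [1,[-0.041,-0.02,0],0],
  ],
)

```text
t: 1.3
tool_pos: [0.2901, 0.2504, 0.231]
eef_rot: [1.226, 2.892, -0.0]
force: [0.3, -0.8, 0.3]
finger_gap: 0.0853
```

Emit:
step_arm(
  steps=[
    [1,[-0.041,-0.02,0],0],
    [1,[-0.041,-0.02,0],0],
    [1,[-0.041,-0.02,0],0],
    [1,[-0.041,-0.02,0],0],
    [1,[-0.041,-0.02,0],0],
    [1,[-0.041,-0.02,0],0],
    [1,[-0.041,-0.02,0],0],
    [1,[-0.041,-0.02,0],0],
    [1,[-0.041,-0.02,0],0],
    [1,[-0.041,-0.02,0],0],
  ],
)

```text
t: 2.3
tool_pos: [0.4311, -0.1835, 0.2309]
eef_rot: [-1.228, -2.891, -0.001]
force: [0.4, -0.0, 0.5]
finger_gap: 0.0853
```

Emit:
step_arm(
  steps=[
    [1,[-0.041,-0.019,0],0],
    [1,[-0.041,-0.019,0],0],
    [1,[-0.041,-0.019,0],0],
    [1,[-0.04,-0.019,0],0],
    [1,[0,0,0],0],
  ],
)

```text
t: 2.8
tool_pos: [0.4907, -0.3567, 0.2304]
eef_rot: [1.232, 2.888, -0.003]
force: [-1.1, -1.3, 0.1]
finger_gap: 0.0852
```

```bash
python3 - <<'E'
from h import *
a=cv2.imread('pics/t0.png');o=cv2.resize(a[160:246,172:258],None,fx=6.5,fy=6.5,interpolation=3)
print(o.shape);hinge=np.array([.572,.150]);th=np.deg2rad(44)
d=-np.array([np.cos(th),np.sin(th)]);i=np.array([np.sin(th),-np.cos(th)])
def P(al,nn,z): return proj('top',[*(hinge+al*d+nn*i),z])
def poly(ps,col): 
    q=np.array([((p-[172,160]+.5)*6.5-.5) for p in ps]).astype(int);cv2.polylines(o,[q],True,col,1)
poly([P(.07,.0075,.083),P(.134,.0075,.083),P(.134,.0635,.083),P(.07,.0635,.083)],(0,0,255))
poly([P(0,-.0075,.167),P(.226,-.0075,.167),P(.226,.0075,.167),P(0,.0075,.167)],(255,0,0))
poly([P(.13,-.052,.183),P(.2,-.052,.183)],(0,160,0))
cv2.imwrite('pics/rack.png',o)
s=bot.observe();print(s['t'],s['tool_pos'],s['joints'])
E
```

```text
(559, 559, 3)
2.8 [ 0.49072997 -0.35667962  0.23036179] [-6.99510664e-01  2.72843120e-01  1.68119133e+00 -1.57400225e-03
  1.18541791e+00 -1.46342103e+00]
```

View pics/rack.png

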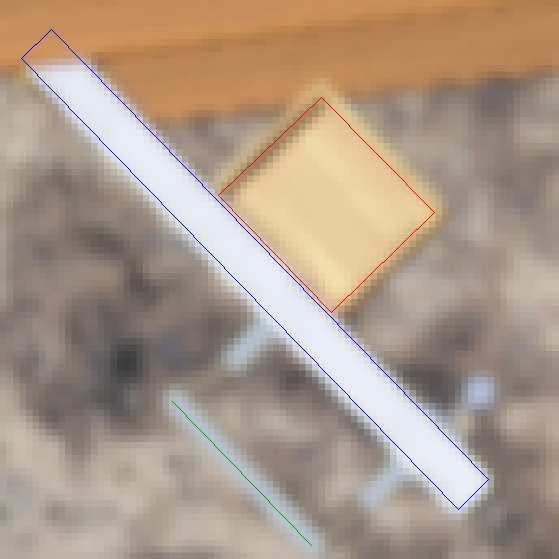

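The overlay fits the door, rack and bar. Rack centre is at about (0.524, 0.055), with the door line at 44°. I'll descend on the jar.

Emit:
step_arm(
  steps=[
    [1,[0,0,0.035],0],
    [1,[0,0,0.035],0],
    [1,[0,0,0.035],0],
    [1,[0,0,0.035],0],
    [1,[0,0,0.032],0],
    [1,[0,0,0],0],
    [-1,[0,0,0],0],
    [-1,[0,0,0],0],
    [-1,[0,0,0],0],
    [-1,[0,0,0],0],
    [-1,[0,0,0],0],
    [-1,[0,0,0],0],
  ],
)

```text
t: 4.0
tool_pos: [0.4916, -0.3532, 0.0624]
eef_rot: [1.225, 2.887, -0.002]
force: [-2.2, 0.4, 6.4]
finger_gap: 0.0469
```

Emit:
step_arm(
  steps=[
    [-1,[0,0,0],0],
    [-1,[0,0,0],0],
    [-1,[0,0,0],0],
    [-1,[0,0,0],0],
  ],
)

```text
t: 4.4
tool_pos: [0.4916, -0.3532, 0.0624]
eef_rot: [1.225, 2.887, -0.002]
force: [-0.7, 0.9, 6.3]
finger_gap: 0.0476
```

```bash
python3 - <<'E'
from h import *
b=grab('scene','pics/s1.png');a=grab('top','pics/t1.png')
o=np.hstack([cv2.resize(b[80:160,240:340],(500,400),interpolation=3),cv2.resize(a[160:240,330:390],(300,400),interpolation=3)])
cv2.imwrite('pics/c1.png',o[:,:,::-1]);s=bot.observe();print(s['force'],s['torque'],s['tool_pos'],s['finger_gap'])
E
```

```text
[-0.7683469  -0.43095544  6.0513209 ] [0.05280528 0.09523907 0.03965422] [ 0.49160617 -0.35323312  0.06240792] 0.04710235649703851
```

View pics/c1.png

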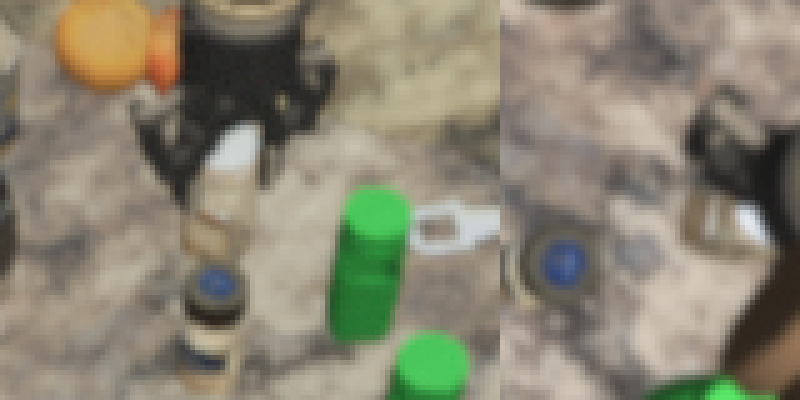

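The jar is gripped upright between the pads. The 6 N upward reading fits the pads swinging forward as they closed. Lift and carry.

Emit:
step_arm(
  steps=[
    [-1,[0,0,-0.015],0],
    [-1,[0,0,-0.03],0],
    [-1,[0,0,-0.036],0],
    [-1,[0,0,-0.036],0],
    [-1,[0,0,-0.036],0],
    [-1,[0,0,-0.036],0],
    [-1,[0,0,0],0],
    [-1,[0.011,0.013,0],0],
    [-1,[0.02,0.023,0],0],
    [-1,[0.0225,0.0256,0],0],
    [-1,[0.0225,0.0256,0],0],
    [-1,[0.0225,0.0256,0],0],
  ],
)

```text
t: 5.7
tool_pos: [0.5008, -0.1994, 0.246]
eef_rot: [-1.226, -2.888, -0.002]
force: [1.0, 0.1, -1.2]
finger_gap: 0.0473
```

Emit:
step_arm(
  steps=[
    [-1,[0.0225,0.0256,0],0],
    [-1,[0.0225,0.0256,0],0],
    [-1,[0.0225,0.0256,0],0],
    [-1,[0.0225,0.0256,0],0],
    [-1,[0.0225,0.0256,0],0],
    [-1,[0.02,0.023,0],0],
    [-1,[0.016,0.018,0],0],
    [-1,[0.01,0.01,0],0],
    [-1,[0,0,0],0],
    [-1,[0,0,0],0],
  ],
)

```text
t: 6.7
tool_pos: [0.5203, 0.0357, 0.2475]
eef_rot: [-1.226, -2.891, 0.002]
force: [0.6, -0.5, -0.6]
finger_gap: 0.047
```

```bash
python3 - <<'E'
from h import *
b=grab('scene','pics/s2.png');a=grab('top','pics/t2.png')
x=b[110:260,150:300].copy();o=np.hstack([cv2.resize(x,(400,400),interpolation=3),cv2.resize(a[140:240,170:270],(400,400),interpolation=3)])
cv2.imwrite('pics/c2.png',o[:,:,::-1]);s=bot.observe();print(s['t'],s['force'],s['tool_pos'],s['eef_rot'],s['finger_gap'])
E
```

```text
6.8 [-0.07232241 -0.75284622 -0.96057096] [0.52081686 0.03499384 0.24789879] [-1.22836375e+00 -2.89092993e+00  1.35311798e-03] 0.047670829918911625
```

View pics/c2.png

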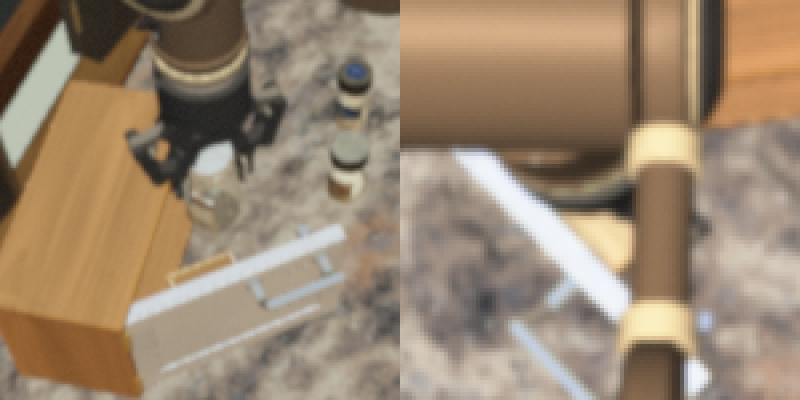

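Emit:
step_arm(
  steps=[
    [-1,[0.006,0.008,0],0],
    [-1,[0.0065,0.0083,0],0],
    [-1,[0,0,0.02],0],
    [-1,[0,0,0.03],0],
    [-1,[0,0,0.03],0],
    [-1,[0,0,0.013],0],
    [-1,[0,0,0],0],
    [-1,[0,0,0],0],
  ],
)

```text
t: 7.6
tool_pos: [0.525, 0.0564, 0.1561]
eef_rot: [1.227, 2.891, 0.001]
force: [-0.5, 0.7, -1.8]
finger_gap: 0.047
```

```bash
python3 - <<'E'
from h import *
b=grab('scene','pics/s3.png')
o=cv2.resize(b[140:220,180:260],(560,560),interpolation=3)
cv2.imwrite('pics/c3.png',o[:,:,::-1]);s=bot.observe();print(s['t'],s['force'],s['tool_pos'],s['eef_rot'],s['finger_gap'])
c=s['tool_pos']-[0,0,.0624]
for n,z in (('base',0),('top',.109)): print(n,(proj('scene',c+[0,0,z])-[180,140])*7)
print('rack',(proj('scene',[.5244,.0547,.055])-[180,140])*7)
E
```

```text
7.65 [0.12201245 0.14893668 0.05901556] [0.52570985 0.05639138 0.15683296] [1.22624430e+00 2.88946729e+00 1.96550477e-03] 0.04700764401178094
base [335.07589394 531.80299512]
top [318.2285384  385.82944749]
rack [345.13544176 575.9933929 ]
```

View pics/c3.png

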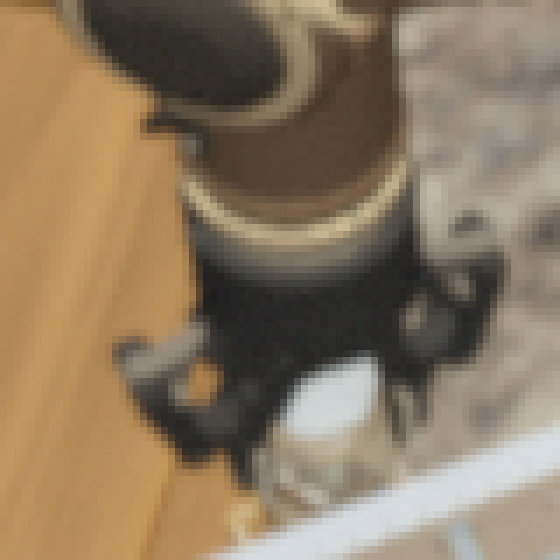

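Lid's right edge (380) and bottom edge (435) match the predicted lid centre (318,386), so the jar sits as assumed. Lower it.

Emit:
step_arm(
  steps=[
    [-1,[0,-0.002,0.01],0],
    [-1,[0,0,0.01],0],
    [-1,[0,0,0.01],0],
    [-1,[0,0,0.006],0],
    [-1,[0,0,0],0],
  ],
)

```text
t: 8.15
tool_pos: [0.5204, 0.0546, 0.1179]
eef_rot: [-1.225, -2.888, 0.004]
force: [-5.3, -1.6, 1.9]
finger_gap: 0.0472
```

Emit:
step_arm(
  steps=[
    [-1,[0,-0.003,0.001],0],
    [-1,[0,0,0],0],
    [0.3,[0,0,0],0],
    [0.3,[0,0,0],0],
    [0.3,[0,0,0],0],
    [0.3,[0,0,0],0],
  ],
)

```text
t: 8.75
tool_pos: [0.5181, 0.0529, 0.1174]
eef_rot: [-1.224, -2.888, 0.004]
force: [-6.4, 0.6, 0.8]
finger_gap: 0.0556
```

```bash
python3 - <<'E'
from h import *
s=bot.observe();print(s['t'],s['force'],s['torque'],s['tool_pos'],s['eef_rot'],s['finger_gap'])
E
```

```text
8.75 [-6.37677701  0.62797099  0.76420091] [0.06516437 0.6380456  0.19514333] [0.51813019 0.05287294 0.11741608] [-1.22403452 -2.8878374   0.00352618] 0.05560683156144371
```

Emit:
step_arm(
  steps=[
    [0.3,[0,0,-0.01],0],
    [0.3,[0,0,-0.015],0],
    [0.3,[0,0,-0.02],0],
    [0.3,[0,0,-0.03],0],
    [0.3,[0,0,-0.03],0],
    [0.3,[0,0,-0.03],0],
    [0.3,[0,0,0],0],
  ],
)

```text
t: 9.45
tool_pos: [0.5255, 0.0528, 0.2601]
eef_rot: [1.223, 2.88, 0.009]
force: [0.5, -0.5, -0.6]
finger_gap: 0.0551
```

Emit:
step_arm(
  steps=[
    [0.3,[0.034,-0.0216,0],0],
    [0.3,[0.034,-0.0216,0],0],
    [0.3,[0.034,-0.0216,0],0],
    [0.3,[0.034,-0.0216,0],0],
    [0.3,[0.034,-0.0216,0],0],
    [0,[0,0,0],8.2],
    [0,[0,0,0],8.2],
    [0,[0,0,0],8.2],
    [0,[0,0,0],8.2],
    [0,[0,0,0],8.2],
    [0,[0,0,0],8.2],
  ],
)

```text
t: 10.55
tool_pos: [0.3252, 0.1001, 0.2534]
eef_rot: [2.326, 2.111, 0.002]
force: [-0.5, 0.1, 0.6]
finger_gap: 0.0431
```

Emit:
step_arm(
  steps=[
    [0,[0,0,0],8.2],
    [0,[0,0,0],8.2],
    [0,[0,0,0],8.2],
    [0,[0,0,0],8.2],
    [0,[0,0,0],8.2],
    [0,[0,0,0],0],
  ],
)

```text
t: 11.15
tool_pos: [0.3252, 0.1, 0.2533]
eef_rot: [2.914, 1.172, 0.002]
force: [0.1, -0.2, -0.1]
finger_gap: 0.0428
```

```bash
python3 - <<'E'
from h import *
b=grab('scene','pics/s4.png');a=grab('top','pics/t4.png')
o=np.hstack([cv2.resize(b[110:260,150:300],(400,400),interpolation=3),cv2.resize(a[150:250,170:270],(400,400),interpolation=3)])
cv2.imwrite('pics/c4.png',o[:,:,::-1]);s=bot.observe();print(s['t'],s['force'],s['tool_pos'],s['eef_rot'],s['finger_gap'],s['joints'])
E
```

```text
11.25 [0.30636614 0.46996614 0.54705782] [0.32503922 0.09999455 0.25332744] [2.91298098e+00 1.17604406e+00 1.19508300e-03] 0.042873252308225945 [ 1.70188617e-01 -3.18274703e-01  2.21135320e+00 -4.69193101e-06
  1.24773466e+00  9.73559047e-01]
```

View pics/c4.png

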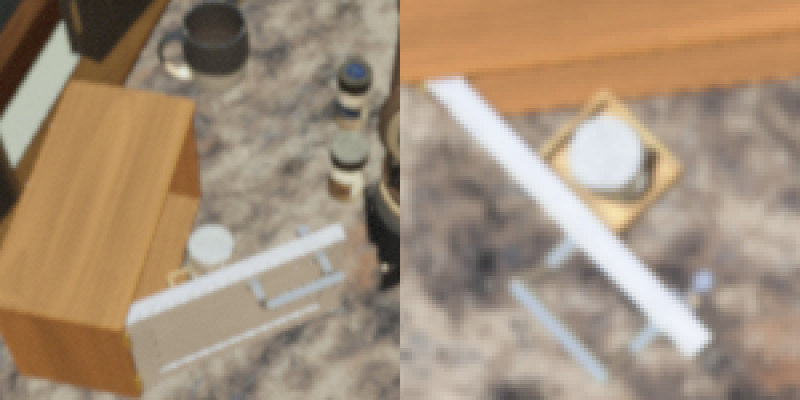

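The jar stands upright in the rack, lid at top (221.6,188). The bar runs from (198,220.6) to (220.6,244). I'll check the numbers and work out the move over the handle.

```bash
python3 - <<'E'
from h import *
L=onz('top',221.6,188.1,.164);print('lid',L)
A,B=onz('top',198.3,220.8,.183),onz('top',220.4,243.9,.183);m=(A+B)/2;print(A,B,m,np.linalg.norm(A-B))
th=np.arctan2(*(A-B)[[1,0]]);print(np.rad2deg(th))
d=-np.array([np.cos(th),np.sin(th)]);i=np.array([np.sin(th),-np.cos(th)])
H=m[:2]-.165*d+.052*i;print('hinge',H,'lid along/norm',(L[:2]-H)@d,(L[:2]-H)@i)
s=bot.observe();Rm=R.from_rotvec(s['eef_rot']).as_matrix();print(Rm.round(3))
print('to bar in tool',Rm.T@(m-s['tool_pos']))
E
```

```text
lid [0.52036311 0.0461922  0.164     ]
[0.44354808 0.09671717 0.183     ] [0.39123652 0.04645402 0.183     ] [0.4173923 0.0715856 0.183    ] 0.07254573535305803
43.85595629722816
hinge [0.57239923 0.14840911] lid along/norm 0.10834316291640442 0.03765385891850008
[[ 0.72   0.694  0.001]
 [ 0.694 -0.72   0.   ]
 [ 0.001  0.    -1.   ]]
to bar in tool [0.04669733 0.08453425 0.07039482]
```

Emit:
step_arm(
  steps=[
    [-0.4,[0.016,0.028,0],0],
    [-0.4,[0.016,0.028,0],0],
    [-0.4,[0.015,0.0285,0],0],
    [-0.4,[0,0,0],0],
    [-0.4,[0,0,0.02],0],
    [-0.4,[0,0,0.02],0],
    [-0.4,[0,0,0.02],0],
    [-0.4,[0,0,0.015],0],
    [-0.4,[0,0,0.015],0],
    [-0.4,[0,0,0],0],
  ],
)

```text
t: 12.25
tool_pos: [0.4145, 0.0716, 0.1612]
eef_rot: [-2.912, -1.174, 0.008]
force: [0.4, -0.1, 0.7]
finger_gap: 0.0257
```

```bash
cat > st.py <<'E'
from h import *
s=bot.observe();Rm=R.from_rotvec(s['eef_rot']).as_matrix();H=np.array([.5724,.1484])
# closed door dir from cupboard yaw .12 ; tool x points to hinge along door
v=s['tool_pos'][:2]-H;base=np.arctan2(-.165*.9928-.052*.12,-.052*.9928+.165*.12)
print('t',s['t'],'pos',s['tool_pos'].round(4),'F tool',(Rm.T@s['force']).round(1),'gap',s['finger_gap'].round(4),'r',np.hypot(*v).round(4),'bearing open',(base-np.arctan2(v[1],v[0])).round(3),'tool yaw x deg',np.rad2deg(np.arctan2(Rm[1,0],Rm[0,0])).round(1))
E
python3 st.py
```

```text
Traceback (most recent call last):
  File "st.py", line 5, in <module>
    print('t',s['t'],'pos',s['tool_pos'].round(4),'F tool',(Rm.T@s['force']).round(1),'gap',s['finger_gap'].round(4),'r',np.hypot(*v).round(4),'bearing open',(base-np.arctan2(v[1],v[0])).round(3),'tool yaw x deg',np.rad2deg(np.arctan2(Rm[1,0],Rm[0,0])).round(1))
                                                                                            ^^^^^^^^^^^^^^^^^^^^^
AttributeError: 'float' object has no attribute 'round'
```

Emit:
step_arm(
  steps=[
    [-0.4,[0,0.003,0],0],
    [-0.4,[0,0.003,0],0],
    [-0.4,[-0.0009,0.003,0],-1],
    [-0.4,[-0.0018,0.0058,0],-2],
    [-0.4,[-0.0023,0.0072,0],-2.5],
    [-0.4,[-0.0027,0.0086,0],-3],
    [-0.4,[-0.0027,0.0086,0],-3],
    [-0.4,[-0.0027,0.0086,0],-3],
    [-0.4,[-0.0027,0.0086,0],-3],
    [-0.4,[-0.0027,0.0086,0],-3],
    [-0.4,[-0.0018,0.0058,0],-2],
    [-0.4,[-0.0009,0.0029,0],-1],
  ],
)

```text
t: 13.45
tool_pos: [0.4643, 0.0105, 0.1639]
eef_rot: [2.614, 1.742, 0.001]
force: [0.4, 0.2, 1.0]
finger_gap: 0.0258
```

```bash
sed -i "s/s\['finger_gap'\].round(4)/round(s['finger_gap'],4)/" st.py; cat > dv.py <<'E'
from st import *
import sys
a=grab('top',sys.argv[1]);b=grab('scene',sys.argv[1].replace('.','s.'))
o=np.hstack([cv2.resize(b[110:260,150:300],(400,400),interpolation=3),cv2.resize(a[130:230,170:270],(400,400),interpolation=3)])
cv2.imwrite(sys.argv[1].replace('.','c.'),o[:,:,::-1])
E
python3 dv.py pics/d1.png
```

```text
t 13.45 pos [0.4643 0.0105 0.1639] F tool [ 0.3  0.3 -1. ] gap 0.0258 r 0.1752 bearing open 0.48 tool yaw x deg 67.4
```

View pics/d1c.png

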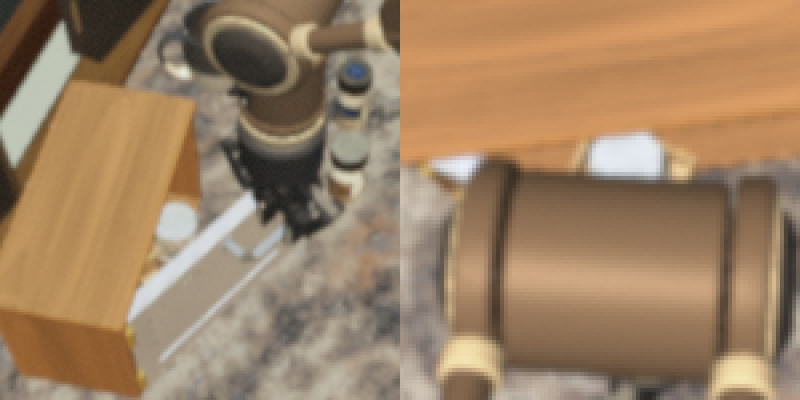

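Emit:
step_arm(
  steps=[
    [-0.4,[-0.0018,0.0058,0],-2],
    [-0.4,[-0.0027,0.0086,0],-3],
    [-0.4,[-0.0027,0.0086,0],-3],
    [-0.4,[-0.0027,0.0086,0],-3],
    [-0.4,[-0.0027,0.0086,0],-3],
    [-0.4,[-0.0023,0.0072,0],-2.5],
    [-0.4,[-0.0018,0.0058,0],-2],
    [-0.4,[-0.0009,0.0029,0],-1],
    [-0.4,[0,0,0],0],
  ],
)

```text
t: 14.45
tool_pos: [0.5138, -0.02, 0.1635]
eef_rot: [2.282, 2.158, 0.0]
force: [0.4, 0.1, -0.4]
finger_gap: 0.0253
```

```bash
python3 st.py
```

```text
t 14.45 pos [ 0.5138 -0.02    0.1635] F tool [0.1 0.4 0.4] gap 0.0253 r 0.1783 bearing open 0.15 tool yaw x deg 86.8
```

Emit:
step_arm(
  steps=[
    [-0.4,[-0.0005,0.0015,0],-0.5],
    [-0.4,[-0.0005,0.0015,0],-0.5],
    [-0.4,[-0.0005,0.0015,0],-0.5],
    [-0.4,[-0.0005,0.0015,0],-0.5],
    [-0.4,[-0.0005,0.0015,0],-0.5],
    [-0.4,[-0.0005,0.0015,0],-0.5],
  ],
)

```text
t: 15.05
tool_pos: [0.5224, -0.0232, 0.1633]
eef_rot: [-2.224, -2.219, 0.0]
force: [-0.2, 0.7, 0.3]
finger_gap: 0.0255
```

```bash
python3 st.py
```

```text
t 15.05 pos [ 0.5224 -0.0232  0.1633] F tool [ 0.7 -0.2 -0.3] gap 0.0255 r 0.1787 bearing open 0.098 tool yaw x deg 89.8
```

Emit:
step_arm(
  steps=[
    [-0.4,[-0.0004,0.0015,0],-0.5],
    [-0.4,[-0.0004,0.0015,0],-0.5],
    [-0.4,[-0.0004,0.0015,0],-0.5],
    [-0.4,[0,0,0],0],
  ],
)

```text
t: 15.45
tool_pos: [0.5272, -0.0245, 0.1633]
eef_rot: [2.195, 2.247, 0.0]
force: [0.2, 0.7, -0.5]
finger_gap: 0.0253
```

Emit:
step_arm(
  steps=[
    [-0.4,[-0.0003,0.001,0],-0.3],
    [-0.4,[-0.0003,0.001,0],-0.3],
    [-0.4,[-0.0003,0.001,0],-0.3],
    [-0.4,[0,0,0],0],
  ],
)

```text
t: 15.85
tool_pos: [0.5301, -0.0252, 0.1633]
eef_rot: [2.178, 2.264, 0.0]
force: [-0.2, 0.3, -0.7]
finger_gap: 0.0256
```

```bash
python3 st.py
```

```text
t 15.85 pos [ 0.5301 -0.0252  0.1633] F tool [ 0.4 -0.2  0.7] gap 0.0256 r 0.1787 bearing open 0.054 tool yaw x deg 92.2
```

Emit:
step_arm(
  steps=[
    [-0.4,[-0.0003,0.001,0],-0.3],
    [-0.4,[-0.0003,0.001,0],-0.3],
    [-0.4,[-0.0003,0.001,0],-0.3],
    [-0.4,[0,0,0],0],
  ],
)

```text
t: 16.25
tool_pos: [0.5332, -0.026, 0.1633]
eef_rot: [2.16, 2.281, 0.0]
force: [-0.3, -0.5, -0.1]
finger_gap: 0.0256
```

Emit:
step_arm(
  steps=[
    [-0.4,[-0.0003,0.001,0],-0.3],
    [-0.4,[-0.0003,0.001,0],-0.3],
    [-0.4,[0,0,0],0],
  ],
)

```text
t: 16.55
tool_pos: [0.5351, -0.0265, 0.1633]
eef_rot: [2.148, 2.292, 0.0]
force: [-0.7, 0.1, -0.5]
finger_gap: 0.0252
```

Emit:
step_arm(
  steps=[
    [-0.4,[-0.0003,0.001,0],-0.3],
    [-0.4,[-0.0003,0.001,0],-0.3],
    [-0.4,[0,0,0],0],
  ],
)

```text
t: 16.85
tool_pos: [0.5372, -0.0269, 0.1633]
eef_rot: [2.136, 2.303, 0.0]
force: [0.1, 0.3, -0.7]
finger_gap: 0.0253
```

Emit:
step_arm(
  steps=[
    [-0.4,[-0.0003,0.001,0],-0.3],
    [-0.4,[-0.0003,0.001,0],-0.3],
    [-0.4,[0,0,0],0],
  ],
)

```text
t: 17.15
tool_pos: [0.5392, -0.0274, 0.1633]
eef_rot: [2.124, 2.315, 0.0]
force: [-0.3, -0.1, -0.0]
finger_gap: 0.0259
```

Emit:
step_arm(
  steps=[
    [-0.4,[-0.0003,0.001,0],-0.3],
    [-0.4,[-0.0003,0.001,0],-0.3],
    [-0.4,[0,0,0],0],
  ],
)

```text
t: 17.45
tool_pos: [0.5413, -0.0278, 0.1633]
eef_rot: [2.112, 2.326, 0.0]
force: [-0.4, -0.1, -0.1]
finger_gap: 0.0256
```

Emit:
step_arm(
  steps=[
    [-0.4,[-0.0003,0.001,0],-0.3],
    [-0.4,[-0.0003,0.001,0],-0.3],
    [-0.4,[0,0,0],0],
  ],
)

```text
t: 17.75
tool_pos: [0.5422, -0.0279, 0.1631]
eef_rot: [-2.098, -2.335, 0.002]
force: [-3.5, 0.5, 2.0]
finger_gap: 0.0258
```

```bash
python3 dv.py pics/d2.png
```

```text
t 17.75 pos [ 0.5422 -0.0279  0.1631] F tool [ 0.8 -3.4 -2. ] gap 0.0258 r 0.1789 bearing open -0.015 tool yaw x deg 96.1
```

View pics/d2c.png

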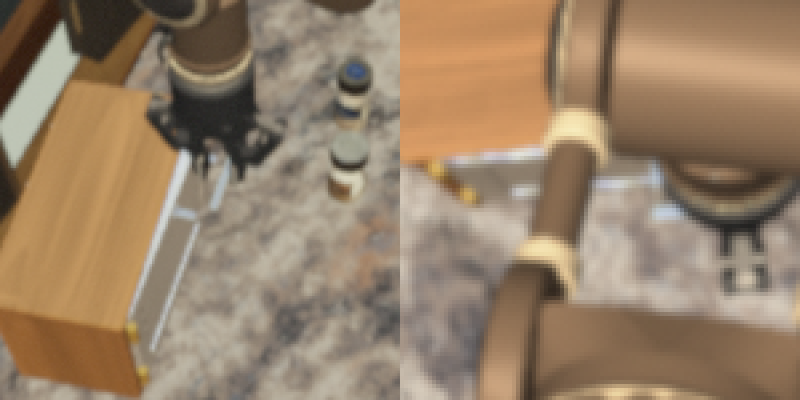

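The door looks nearly shut, and the force of −3.4 N in tool y shows the tongue has met the rollers. I'll continue in 0.5 mm steps.

Emit:
step_arm(
  steps=[
    [-0.4,[0,0.0005,0],-0.1],
    [-0.4,[0,0.0005,0],-0.1],
    [-0.4,[0,0,0],0],
  ],
)

```text
t: 18.15
tool_pos: [0.5432, -0.0281, 0.1631]
eef_rot: [-2.095, -2.339, 0.002]
force: [-5.1, 0.5, 1.7]
finger_gap: 0.0256
```

Emit:
step_arm(
  steps=[
    [-0.4,[0,0.0005,0],-0.1],
    [-0.4,[0,0.0005,0],-0.1],
    [-0.4,[0,0,0],0],
  ],
)

```text
t: 18.45
tool_pos: [0.5435, -0.0281, 0.163]
eef_rot: [-2.089, -2.342, 0.005]
force: [-6.6, -0.9, 3.9]
finger_gap: 0.0256
```

Emit:
step_arm(
  steps=[
    [-0.4,[0,0.0005,0],-0.1],
    [-0.4,[0,0.0005,0],-0.1],
    [-0.4,[0,0,0],0],
  ],
)

```text
t: 18.75
tool_pos: [0.544, -0.0281, 0.163]
eef_rot: [-2.085, -2.345, 0.006]
force: [-8.2, -0.3, 5.4]
finger_gap: 0.0259
```

Emit:
step_arm(
  steps=[
    [-0.4,[0,0.0005,0],0],
    [-0.4,[0,0.0005,0],0],
    [-0.4,[0,0,0],0],
  ],
)

```text
t: 19.05
tool_pos: [0.5449, -0.0283, 0.163]
eef_rot: [-2.085, -2.346, 0.007]
force: [-7.8, -1.5, 4.8]
finger_gap: 0.0255
```

Emit:
step_arm(
  steps=[
    [-0.4,[0,0.0005,0],0],
    [-0.4,[0,0,0],0],
  ],
)

```text
t: 19.25
tool_pos: [0.5454, -0.0284, 0.163]
eef_rot: [-2.085, -2.346, 0.007]
force: [-7.7, -1.7, 4.3]
finger_gap: 0.0255
```

```bash
python3 st.py
```

```text
t 19.25 pos [ 0.5454 -0.0284  0.163 ] F tool [-0.7 -7.9 -4.3] gap 0.0255 r 0.1789 bearing open -0.034 tool yaw x deg 96.7
```

Emit:
step_arm(
  steps=[
    [-0.4,[0,0.0005,0],0],
    [-0.4,[0,0.0005,0],0],
    [-0.4,[0,0,0],0],
  ],
)

```text
t: 19.55
tool_pos: [0.547, -0.0288, 0.1631]
eef_rot: [-2.086, -2.348, 0.007]
force: [-5.9, -2.8, 4.2]
finger_gap: 0.0256
```

Emit:
step_arm(
  steps=[
    [-0.4,[0,0.0005,0],0],
    [-0.4,[0,0,0],0],
  ],
)

```text
t: 19.75
tool_pos: [0.548, -0.0289, 0.1631]
eef_rot: [2.086, 2.349, -0.006]
force: [-5.8, -3.7, 3.1]
finger_gap: 0.0254
```

Emit:
step_arm(
  steps=[
    [-0.4,[0,0.0005,0],0],
    [-0.4,[0,0,0],0],
  ],
)

```text
t: 19.95
tool_pos: [0.5493, -0.029, 0.1631]
eef_rot: [2.086, 2.348, -0.004]
force: [-3.4, -3.6, 0.7]
finger_gap: 0.0256
```

Emit:
step_arm(
  steps=[
    [-0.4,[0,0,0],0],
    [-0.4,[0,0,0],0],
  ],
)

```text
t: 20.15
tool_pos: [0.5498, -0.028, 0.1631]
eef_rot: [2.087, 2.347, -0.001]
force: [-1.9, -2.7, -0.2]
finger_gap: 0.0259
```

```bash
python3 st.py
```

```text
t 20.15 pos [ 0.5498 -0.028   0.1631] F tool [-2.5 -2.3  0.2] gap 0.0259 r 0.1779 bearing open -0.057 tool yaw x deg 96.7
```

Emit:
step_arm(
  steps=[
    [-0.4,[0,0.0003,0],0],
    [-0.4,[0,0,0],0],
  ],
)

```text
t: 20.35
tool_pos: [0.5511, -0.0269, 0.1635]
eef_rot: [2.087, 2.346, 0.004]
force: [0.0, 0.2, -0.8]
finger_gap: 0.0258
```

Emit:
step_arm(
  steps=[
    [-0.4,[0,0.0003,0],0],
    [-0.4,[0,0,0],0],
  ],
)

```text
t: 20.55
tool_pos: [0.551, -0.027, 0.1637]
eef_rot: [2.087, 2.347, 0.002]
force: [0.6, -0.2, -0.3]
finger_gap: 0.0255
```

The force fell to zero, so the door was drawn away from the finger and snapped home. I'll wait briefly, then pull back with the inner finger; the resistance will confirm the latch.

Emit:
step_arm(
  steps=[
    [-0.4,[0,0,0],0],
    [-0.4,[0,0,0],0],
    [-0.4,[0,-0.002,0],0],
    [-0.4,[0,-0.002,0],0],
    [-0.4,[0,-0.002,0],0],
    [-0.4,[0,-0.002,0],0],
    [-0.4,[0,0,0],0],
  ],
)

```text
t: 21.25
tool_pos: [0.5418, -0.0283, 0.1632]
eef_rot: [-2.088, -2.347, 0.0]
force: [0.3, 0.2, -0.0]
finger_gap: 0.0257
```

Emit:
step_arm(
  steps=[
    [-0.4,[0,-0.001,0],0],
    [-0.4,[0,-0.001,0],0],
    [-0.4,[0,-0.001,0],0],
    [-0.4,[0,-0.001,0],0],
    [-0.4,[0,0,0],0],
  ],
)

```text
t: 21.75
tool_pos: [0.5386, -0.0287, 0.1634]
eef_rot: [2.087, 2.347, 0.001]
force: [1.2, 0.7, 0.4]
finger_gap: 0.0255
```

Emit:
step_arm(
  steps=[
    [-0.4,[0,-0.001,0],0],
    [-0.4,[0,-0.001,0],0],
    [-0.4,[0,0,0],0],
  ],
)

```text
t: 22.05
tool_pos: [0.5377, -0.0286, 0.1634]
eef_rot: [2.086, 2.346, 0.004]
force: [5.8, 1.5, -3.6]
finger_gap: 0.0253
```

```bash
python3 st.py
```

```text
t 22.05 pos [ 0.5377 -0.0286  0.1634] F tool [0.8 5.9 3.6] gap 0.0253 r 0.1804 bearing open 0.009 tool yaw x deg 96.7
```

Resistance of 5.8 N confirms the door is latched. Pull through.

Emit:
step_arm(
  steps=[
    [-0.4,[0,-0.001,0],0],
    [-0.4,[0,-0.001,0],0],
    [-0.4,[0,0,0],0],
  ],
)

```text
t: 22.35
tool_pos: [0.5358, -0.0285, 0.1636]
eef_rot: [2.087, 2.346, 0.005]
force: [4.8, 2.1, -2.3]
finger_gap: 0.0254
```

Emit:
step_arm(
  steps=[
    [-0.4,[0,-0.001,0],0.2],
    [-0.4,[0,-0.001,0],0.2],
    [-0.4,[0,-0.001,0],0.2],
    [-0.4,[0,0,0],0],
  ],
)

```text
t: 22.75
tool_pos: [0.5302, -0.0298, 0.163]
eef_rot: [-2.099, -2.336, 0.003]
force: [-0.7, -0.4, -0.6]
finger_gap: 0.0255
```

Emit:
step_arm(
  steps=[
    [-0.4,[0.0003,-0.001,0],0.3],
    [-0.4,[0.0003,-0.001,0],0.3],
    [-0.4,[0.0003,-0.001,0],0.3],
    [-0.4,[0,0,0],0],
  ],
)

```text
t: 23.15
tool_pos: [0.5279, -0.029, 0.1632]
eef_rot: [-2.118, -2.32, 0.0]
force: [-0.2, 0.1, -0.5]
finger_gap: 0.026
```

```bash
python3 st.py
```

```text
t 23.15 pos [ 0.5279 -0.029   0.1632] F tool [ 0.1 -0.2  0.5] gap 0.026 r 0.1829 bearing open 0.061 tool yaw x deg 95.2
```

Emit:
step_arm(
  steps=[
    [-0.4,[0.0012,-0.003,0],1],
    [-0.4,[0.0022,-0.0058,0],2],
    [-0.4,[0.0032,-0.0086,0],3],
    [-0.4,[0.0032,-0.0086,0],3],
    [-0.4,[0.0032,-0.0086,0],3],
    [-0.4,[0.0032,-0.0086,0],3],
    [-0.4,[0.0032,-0.0086,0],3],
    [-0.4,[0.0032,-0.0086,0],3],
    [-0.4,[0.0022,-0.0058,0],2],
    [-0.4,[0.0012,-0.003,0],1],
  ],
)

```text
t: 24.15
tool_pos: [0.462, 0.0034, 0.1635]
eef_rot: [2.555, 1.827, 0.0]
force: [0.4, -1.3, 0.3]
finger_gap: 0.0258
```

```bash
python3 st.py
```

```text
t 24.15 pos [0.462  0.0034 0.1635] F tool [-1.1  0.8 -0.3] gap 0.0258 r 0.1823 bearing open 0.465 tool yaw x deg 71.1
```

Emit:
step_arm(
  steps=[
    [-0.4,[0.002,-0.0058,0],2],
    [-0.4,[0.003,-0.0086,0],3],
    [-0.4,[0.003,-0.0086,0],3],
    [-0.4,[0.003,-0.0086,0],3],
    [-0.4,[0.003,-0.0086,0],3],
    [-0.4,[0.003,-0.0086,0],3],
    [-0.4,[0.003,-0.0086,0],3],
    [-0.4,[0.002,-0.0058,0],2],
    [-0.4,[0.001,-0.0029,0],1],
    [-0.4,[0.0003,-0.001,0],0],
    [-0.4,[0,0,0],0],
    [-0.4,[0,0,0],0],
  ],
)

```text
t: 25.35
tool_pos: [0.4152, 0.0559, 0.1631]
eef_rot: [-2.867, -1.283, 0.001]
force: [0.9, 1.0, -1.0]
finger_gap: 0.0257
```

```bash
python3 st.py
```

```text
t 25.35 pos [0.4152 0.0559 0.1631] F tool [1.4 0.  1. ] gap 0.0257 r 0.1824 bearing open 0.854 tool yaw x deg 48.2
```

Emit:
step_arm(
  steps=[
    [-0.4,[0,0.002,0],0],
    [-0.4,[0,0.001,0],0],
    [-0.4,[0,0,-0.01],0],
    [-0.4,[0,0,-0.02],0],
    [-0.4,[0,0,-0.03],0],
    [-0.4,[0,0,-0.03],0],
    [-0.4,[0,-0.02,0],0],
    [-0.4,[0,-0.03,0],0],
    [-0.4,[0,-0.03,0],0],
    [-0.4,[0,-0.02,0],0],
    [-0.4,[0,0,0],0],
    [-0.4,[0,0,0],0],
  ],
)

```text
t: 26.55
tool_pos: [0.3435, 0.1206, 0.254]
eef_rot: [2.866, 1.284, 0.003]
force: [0.8, 0.4, 0.3]
finger_gap: 0.0255
```

```bash
python3 dv.py pics/d3.png; python3 -c "
from h import *
a=cv2.imread('pics/d3.png').astype(int);b=grab('top','pics/d4.png')[:,:,::-1].astype(int);d=abs(a-b)[130:250,160:275];print(d.mean(),d.max())"
```

```text
t 26.55 pos [0.3435 0.1206 0.254 ] F tool [ 0.9  0.3 -0.3] gap 0.0255 r 0.2306 bearing open 1.265 tool yaw x deg 48.3
0.5749758454106281 29
```

View pics/d3c.png

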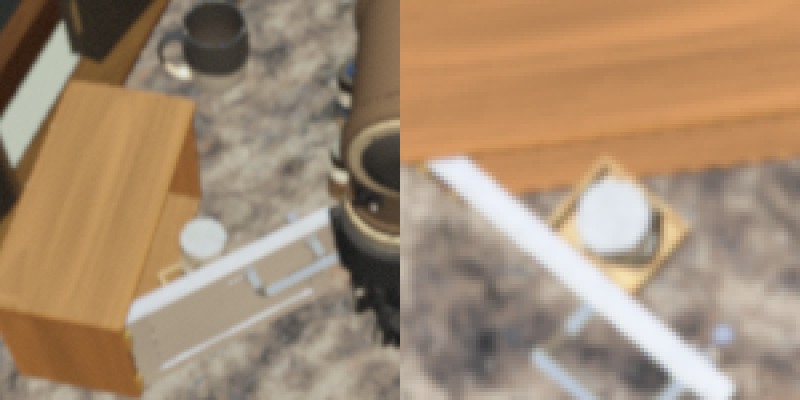

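The door stands wide open and the jar is upright in the rack, lid at top (223.3,184.5). A short wait, then I'll check stillness and the jar's place before handing in.

Emit:
step_arm(
  steps=[
    [-0.4,[0,0,0],0],
    [-0.4,[0,0,0],0],
    [-0.4,[0,0,0],0],
    [-0.4,[0,0,0],0],
    [-0.4,[0,0,0],0],
    [-0.4,[0,0,0],0],
    [-0.4,[0,0,0],0],
    [-0.4,[0,0,0],0],
  ],
)

```text
t: 27.5
tool_pos: [0.343, 0.1206, 0.2533]
eef_rot: [2.868, 1.283, 0.0]
force: [-0.8, -0.3, 0.3]
finger_gap: 0.0254
```

```bash
python3 - <<'E'
from h import *
from meas import door
a=cv2.imread('pics/d4.png').astype(int);b=grab('top','pics/d5.png')[:,:,::-1].astype(int);b2=grab('top','pics/d6.png')[:,:,::-1].astype(int)
f=lambda p,q:(abs(p-q)[130:250,160:275].mean(),abs(p-q)[130:250,160:275].max())
print('over 0.8s',f(a,b),'noise',f(b,b2))
A,B=onz('top',170+(535-400)/4,130+352/4,.183),None
# door inner-face edge line points in crop
p=onz('top',170+(468-400)/4,130+160/4,.167);q=onz('top',170+(735-400)/4,130+382/4,.167)
d=(q-p)[:2];L=np.linalg.norm(d);d/=L;i=np.array([-d[1],d[0]]);H=np.array([.5724,.1484]);l=onz('top',223.3,184.5,.164)[:2]
print('door dir',np.rad2deg(np.arctan2(d[1],d[0])),'open',(np.deg2rad(-83.1)-np.arctan2(d[1],d[0])),'lid along/norm',(l-H)@d,(l-H)@i,'ref .1005/.0355')
E
```

```text
over 0.8s (np.float64(0.5634057971014492), np.int64(23)) noise (np.float64(0.4835024154589372), np.int64(3))
door dir -130.00798568307673 open 0.8186987956480505 lid along/norm 0.10930868346506717 0.03487233657768254 ref .1005/.0355
```

```bash
python3 -c "
from workcell import bot
print(bot.job_done())"
```

```text
the job is handed in; nothing more can be done
None
```

The jar is in the door's rack, the catch has been tried, and the door stands open. I handed the job in at 27.6 s, and no verdict was reported.

- **Jar:** the pale-lidded jar was set in the rack, let go, and stayed upright through closing and reopening. On the last check it was about 1 mm off the rack centre across the door and 9 mm along it, within the 12 and 16 mm limits.
- **Closing:** I pushed the door by its handle in small steps. The rollers resisted with about 8 N, then the force fell to zero as the door snapped home. I stopped pushing there. The stop force itself can't be read from the robot, but nothing pressed on the door after the snap.
- **Reopening:** pulling met about 6 N, which shows the door had latched, then it came free. It now stands open at about 0.82 rad. Two pictures about 0.9 s apart showed almost no change beyond camera noise, so it is at rest or very nearly so.
- **What disagreed:**
    - While I lowered the jar, about 6 N pushed the hand sideways, probably a finger brushing the cupboard's front edge. It moved the tool about 5 mm and did no harm.
    - The gripper read 47 mm on the 44 mm jar.
- **Other jars:** I never touched the dark and brown jars, but I took no final measurement of where they stand.

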